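# Lock the flap of the hall emergency box with its quarter-turn wing stud

## Task

Get the emergency box with the torch in it ready to go: shut its flap down onto the seal, take the steel wing stud out of the tape roll, drop its crossbar through the slot in the flap and on through the keeper underneath, then push it down against the seal, give it a quarter turn clockwise to the stop and let it rise into its catch, so that it holds the flap down when you let go. The keeper may sit a few millimetres off towards the front or back of the slot, so feel for it and do not force anything: press only as hard as the seal needs. Leave everything else where it stands.

Things in the scene. Friction and masses are not known exactly. Their poses are not given: they have to be found in the camera images.
- box: beige plastic box, fixed to the console, 130 (x) x 180 (y) x 66 mm high, open on top under its flap, a torch inside. Origin at the centre of its underside; x points from its front (where the lock is) to its back (where the flap is hinged), y along the front, to the left seen from the front, z up.
- lock (a point): nominal centre of the keeper's slot, on its top face, 37 mm before the box's centre, 66 mm up; axes as the box's. The keeper is a fixed steel plate 4 mm thick with a slot 26 (box y) x 11 mm (box x), screwed down through long holes: its true centre can lie up to 4 mm to the front or back (box x) of this point. This is not measured, only seen through the flap's slot or felt. It does not give.
- flap (a joint): hinge of the beige flap, rad: 0 pressed fully down (hard stop), grows as it swings up and back; starts at 0.45 to 0.75. Friction (0.10 N m) keeps it where it is left. Loose on its seal it lies at 0.043 to 0.05, held by the locked stud at about 0.026.
- flap_slot (a point): centre of the flap's slot, on the flap's upper face, 100 mm from the hinge; x along the flap towards the hinge, y along its free edge, z out of its upper face. Slot 26 (y) x 18 mm (x) in a plate 5 mm thick, 180 mm wide. Pushed down here, the seal resists from 0.05 rad on: about 6 N at 0.026, 10 N at 0.01 (bar just clears the ridges), 10 to 14 N at 0, then hard.
- flap_edge (a point): middle of the flap's free front edge, upper face, 128 mm from the hinge; axes as flap_slot. At 0 rad the upper face is 72 mm above the box's underside (4.5 mm above the hinge line). The plain face around here, 40 mm to either side of the middle, is where to push the flap down.
- stud: steel wing stud, 60 g, upright. Origin: centre of its underside, z up, x along wing and crossbar, which are parallel (x and -x alike). From below: crossbar 22 (x) x 8 x 5 mm high; shank 7.6 mm thick; flange 40 mm across from 17.6 to 21.6 mm up, wider than the slots; wing to grip, 34 (x) x 10 mm, from 21.6 to 51.6 mm. Starts in the core of the tape roll, flange on the roll, origin 7.4 mm up.
- tape: roll of brown tape lying flat, 60 mm across, 25 mm high, core 27 mm; origin at the centre of its underside. Loose.
- pen_cup: brushed aluminium pen cup with pens, 72 mm across, 100 mm high (pens to 150 mm); origin under its centre. Bystander.
- spoon_rest: round stainless steel spoon rest, 92 mm across with a tab to 80 mm from the centre along its -x, 14 mm high. Bystander.
- keys: three keys fanned on a ring, lying flat, 3 mm high, reaching 61 mm from the ring's centre (origin) towards its +x. Bystander.
- nazar: blue glass eye ornament, a flat disc 66 mm across, 13 mm high. Bystander.
- cologne: amber glass cologne bottle, 54 mm across, 165 mm high; origin under its centre. Bystander.
- catch (a point): underside of the keeper, 4 mm below lock. The crossbar must turn below the plate, under two ridges 1.6 mm high, so the stud must be kept pushed down; then it rises against the plate into its catch, between ridges and stops. The stops let it turn only clockwise seen from above, and end the turn 90 to 98 degrees from the way it went in.
- hinge (a point): middle of the flap's hinge line, which runs along box y, 63 mm behind the box's centre and 67.5 mm above its underside; axes as the box's.
- stud_wing (a point): middle of the stud's wing, 37 mm above its origin; axes as the stud's. Locked, the stud's x lies along the box's x, its origin about 9 mm below lock; pushed right down, about 12 mm below.
Not all that is in view belongs to the job. There is more than one size of the box; the job needs the largest.

How it is judged:
By the outcome, as a careful person would: the job done as asked, in the order asked, and still so for the second after the job is handed in, with the robot touching nothing.
It also fails if it takes over 64 s, if anything falls off the work surface, if the arm or the gripper's body presses on something with over 40 N, if the wrist force passes 120 N, or if a joint passes its speed limit or range.

## Robot

A 6-joint arm with a two-finger parallel gripper is mounted at the origin on the work surface. World frame = base frame: x ahead of the robot, y to its left, z up, the work surface at z = 0. Lengths are in mm, angles in rad, forces in N, time in s.
With the tool pointing down it reaches from about 325 to 900 mm from the base axis. Payload 6.1 kg.
Tool frame: the origin (TCP) lies at the very end of the fingers, on their centre line; the grasp point (between the pads) lies 19 mm behind it (bot.grip_point_offset is the distance from the TCP to the grasp point, in mm); z points along the fingers, y is the direction in which the jaws open and shut (so a half turn about z gives the same grasp; the last joint's range is limited). The gripper opens to 87 mm and grips with 3 to 60 N. Pads are 19 mm wide; open, the fingers measure 117 mm over their backs; the gripper's body (75 mm by 190 mm) begins 51 mm behind the grasp point.
Start: joints at [-1.469, 0.22, 1.526, -0, 1.395, -0.126], TCP at [141.14, -608.847, 222.538] pointing down, gripper open.
Joint ranges: [-2.98, 2.98], [-0.91, 2.08], [0.09, 2.57], [-1.24, 4.39], [0.2, 2.65], [-2.68, 2.68]. Speed limits (rad/s): [2.57, 2.57, 3.01, 3.14, 3.14, 3.14].

## Interface

Orientations are given as a rotation vector (axis times angle).
In Python, from station import bot gives the robot as it stands.
- The arm moves only by the tool apply_moves, never from a script. Its argument "plan" is a list of rows, each an object with "xyz": the shift along the tool's x, y, z in units of 30 mm (1.0 is 30 mm), a list of three; "twist": the turn about the tool's z in units of 45 degrees (1.0 is 45 degrees). A call has 1 to 20 rows; each row shifts and turns the commanded pose from where the row before left it, along the tool's axes as they then stand; what a row does not reach is not made up. A row lasts 1/12 s, in which the tool goes at most 41.7 mm and 7.16 degrees, less where a joint would pass 70% of its speed; a pose out of reach is approached as far as the arm can. A call with a number of a shift or a turn outside -1 to 1 is refused whole. A call with a gripper value outside its range is refused whole. "hand" is the closure, from -1 (fully open) to 1 (shut), so that 0 is half open, set as the call begins (left out, the last holds). The fingers move at their own pace and stop on an object; "newtons" is the grip in N (left out, the last holds). Time passes only in rows, so rows that do not move let the fingers close. It gives the time, the measured TCP pose, the force and the opening at its end, in the units of the state.
- bot.sense(): the state, without advancing time (a new reading comes with each control period).
- bot.grab_frame(name): name is "scene" or "top" or "wrist"; returns a dict with "img" (480x640x3 uint8, red, green, blue), "fov_y" (degrees; the focal length in pixels is half the picture's height over the tangent of half this angle, whatever the lens; pixels are square), "cx", "cy" (the principal point, pixels), "k1" (the pictures are not rectified: a ray, as slopes to the right and down, at radius r is drawn at 1 + k1 r^2 times it, then the intrinsics apply), "eye" and "orientation" of the camera in the world; the wrist camera has in their place "T_tool_cam" (4x4, takes a point from camera to tool coordinates, whose origin is the TCP and whose axes are the flange's). Camera axes: x right, y down, z forward; pixel columns grow to the right and rows downward; lengths in mm; the calibration is good to about 2 mm. A picture is of the moment at which its call begins: read the wrist's pose just before it. There is no depth.
- bot.close_job(): hands the job in, once; it reports no verdict.
The state is a dict: "time": time; "q": joint angles; "dq": joint speeds; "joint_efforts": joint torques, N m; "eef_pos": TCP position; "eef_rot": TCP orientation; "contact_force": force on the tool from outside, world axes, zero at the start; "wrist_torque": the same for the moment, N m; "gripper_width": opening from 0.0 (shut) to 1.0 (fully open).
Only numpy, scipy, OpenCV 4.12 (cv2) and the standard library are available. Lean on these libraries where they do the work, as an engineer would, in place of code of your own. Each camera call takes 0.05 s, during which the arm holds its last target.

## Working session

There is one attempt and no reset: what is moved stays moved. The work goes in short steps, Python scripts to look and compute and a tool call to move; the robot and the scene stay as the last step left them, time stands still between calls to the robot, and variables do not carry over. Pictures are saved under pics/ and viewed, and the job is handed in when it is done.

Besides the shell and the picture viewer there is one more tool, called after "Emit:" as name(argument=value, ...), one argument or row to a line, values as JSON. apply_moves: Moves the arm, as the interface text tells. Its arguments: {"type":"object","properties":{"plan":{"type":"array"},"hand":{"type":"number"},"newtons":{"type":"number"}},"required":["plan"]}

```bash
ls; mkdir -p pics; python3 - <<'E'
from station import bot
import cv2
print(bot.sense())
for n in ["scene","top","wrist"]:
    f=bot.grab_frame(n)
    print(n,{k:v for k,v in f.items() if k!="img"})
    cv2.imwrite(f"pics/{n}0.png",f["img"][:,:,::-1])
E
```

```text
pics
{'time': 0.0, 'q': array([-1.46908458e+00,  2.21224182e-01,  1.52759190e+00, -5.72381573e-06,
        1.39465883e+00, -1.26135062e-01]), 'dq': array([ 0.00099845,  0.0026127 ,  0.00043122,  0.00044199,  0.00014153,
       -0.00028631]), 'joint_efforts': array([-3.25217925e-04, -4.94614434e+01, -3.87376034e+01,  7.00371224e-02,
        5.74886380e-02, -1.66854811e-04]), 'eef_pos': array([ 141.08712312, -608.25333445,  221.44860171]), 'eef_rot': array([-3.11935788e+00, -3.56914863e-01, -2.72386688e-05]), 'contact_force': array([-0.18089817,  0.37343776, -0.67954166]), 'wrist_torque': array([ 0.01274045,  0.03557161, -0.03536799]), 'gripper_width': 1.0045656484178027}
scene {'fov_y': 44.543299522407125, 'cx': 317.15324855688664, 'cy': 244.70855650425852, 'k1': 0.05863888316319777, 'eye': array([1104.97951476,  -81.76145341, 1004.2950246 ]), 'orientation': array([-2.09073358, -1.60823132,  0.47903597])}
top {'fov_y': 57.26503021216735, 'cx': 313.3636497472318, 'cy': 237.64134007349838, 'k1': -0.03489667773542339, 'eye': array([409.24214284,  69.36618737, 957.89427864]), 'orientation': array([-2.1996011 ,  2.13862867, -0.11212387])}
wrist {'fov_y': 58.219847713242046, 'cx': 322.4335976631809, 'cy': 241.66771567417368, 'k1': -0.10776285275448885, 'T_tool_cam': array([[ 1.37698625e-03, -9.58756594e-01, -2.84225084e-01,
         7.85730633e+01],
       [ 9.99998968e-01,  1.20399648e-03,  7.83341375e-04,
        -2.06906674e+00],
       [-4.08827709e-04, -2.84225869e-01,  9.58757262e-01,
        -1.62842613e+02],
       [ 0.00000000e+00,  0.00000000e+00,  0.00000000e+00,
         1.00000000e+00]])}
```

View pics/scene0.png

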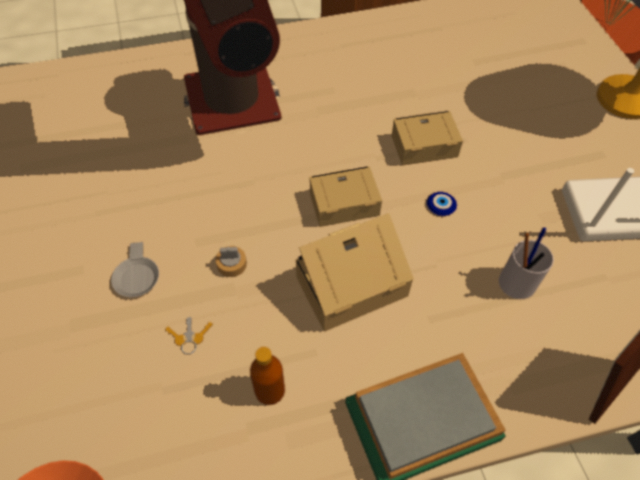

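View pics/top0.png

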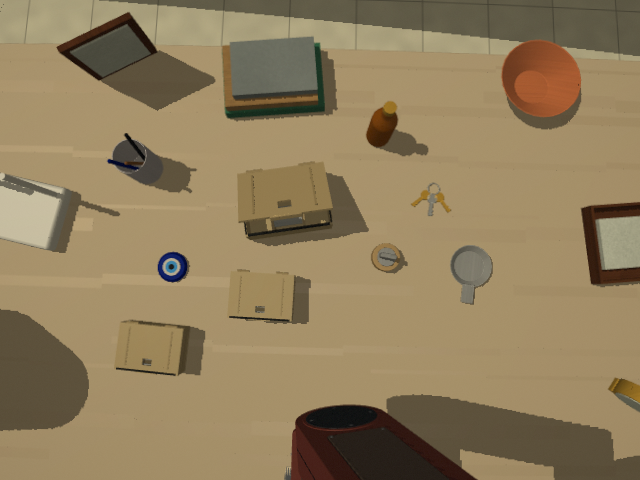

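View pics/wrist0.png

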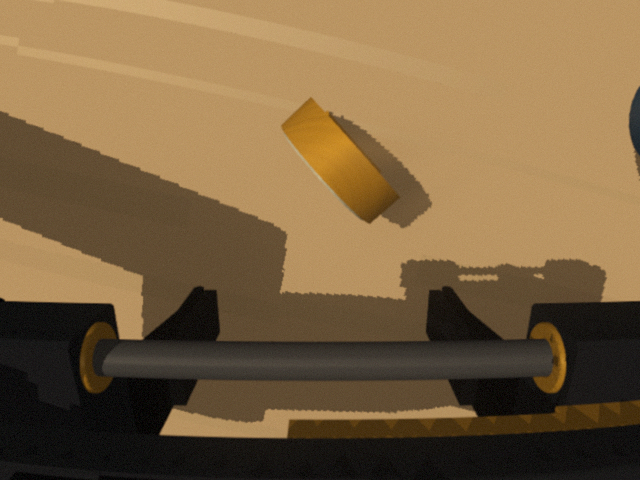

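The largest box is at top (285,205) / scene (353,268). The smaller boxes at top (262,296) and (152,347) are decoys. The stud in the tape roll is at top (386,257) / scene (230,258).

```bash
cat > h.py <<'E'
import numpy as np, cv2
from scipy.spatial.transform import Rotation as R
def K(f):
    fl=240/np.tan(np.radians(f["fov_y"])/2); return fl
def pose(f,s=None):
    if "eye" in f: return R.from_rotvec(f["orientation"]).as_matrix(), np.array(f["eye"])
    T=f["T_tool_cam"]; Rt=R.from_rotvec(s["eef_rot"]).as_matrix()
    return Rt@T[:3,:3], Rt@T[:3,3]+s["eef_pos"]
def ray(f,uv,s=None):
    fl=K(f); d=(np.array(uv,float)-[f["cx"],f["cy"]])/fl
    x=d.copy()
    for _ in range(30): x=d/(1+f["k1"]*(x@x))
    Rm,e=pose(f,s); v=Rm@np.array([x[0],x[1],1]); return e,v/np.linalg.norm(v)
def onz(f,uv,z,s=None):
    e,v=ray(f,uv,s); return e+v*(z-e[2])/v[2]
def proj(f,P,s=None):
    Rm,e=pose(f,s); c=Rm.T@(np.array(P,float)-e); x=c[:2]/c[2]; x=x*(1+f["k1"]*(x@x)); return x*K(f)+[f["cx"],f["cy"]]
def tri(rays):
    A=np.zeros((3,3));b=np.zeros(3)
    for e,v in rays:
        M=np.eye(3)-np.outer(v,v);A+=M;b+=M@e
    p=np.linalg.solve(A,b)
    return p,[np.linalg.norm((np.eye(3)-np.outer(v,v))@(p-e)) for e,v in rays]
def save(f,name,box=None,sc=1):
    im=f["img"][:,:,::-1]
    if box: im=im[box[1]:box[3],box[0]:box[2]]
    cv2.imwrite("pics/"+name,cv2.resize(im,None,fx=sc,fy=sc,interpolation=cv2.INTER_CUBIC))
E
python3 - <<'E'
from h import *
import pickle
def rd(n): return {"img":cv2.imread(f"pics/{n}0.png")[:,:,::-1]}
t=rd("top"); s=rd("scene")
a=cv2.resize(t["img"][150:250,220:345][:,:,::-1],None,fx=6,fy=6,interpolation=2)
cv2.imwrite("pics/tbox.png",a)
cv2.imwrite("pics/sbox.png",cv2.resize(s["img"][205:330,285:420][:,:,::-1],None,fx=4.7,fy=4.7,interpolation=2))
b=cv2.resize(t["img"][235:280,360:412][:,:,::-1],(390,338),interpolation=2)
c=cv2.resize(s["img"][235:280,204:256][:,:,::-1],(390,338),interpolation=2)
cv2.imwrite("pics/stud.png",np.hstack([b,c]))
E
```

```text
(no output)
```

View pics/tbox.png

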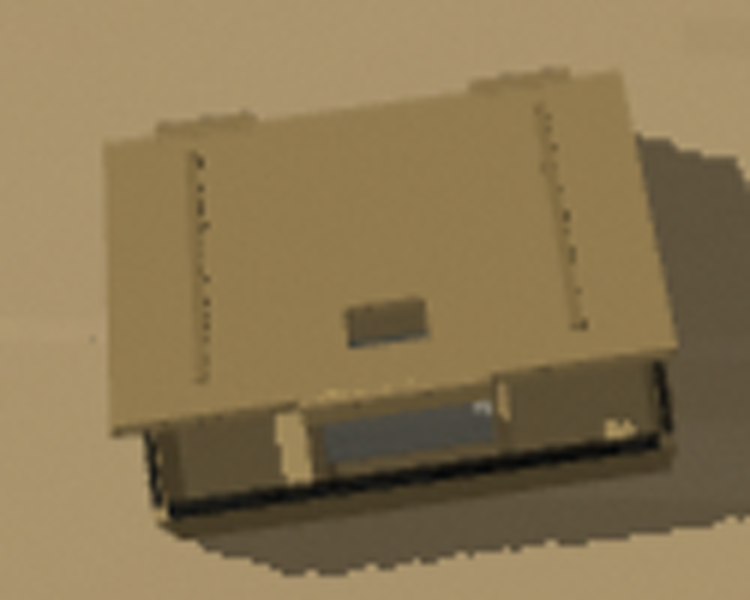

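View pics/sbox.png

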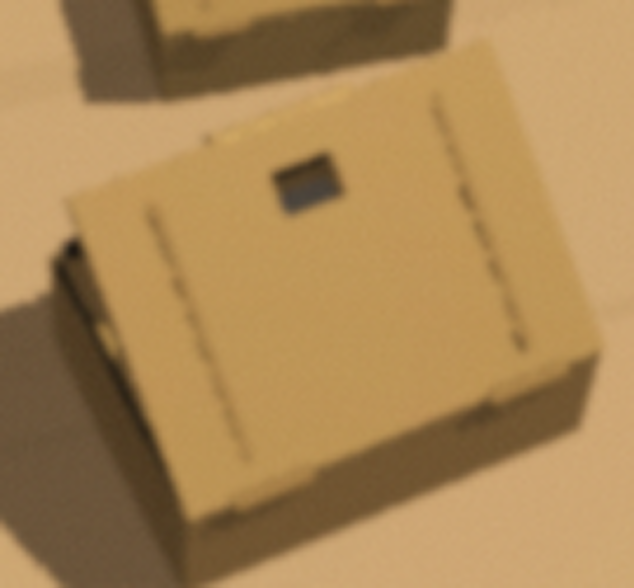

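View pics/stud.png

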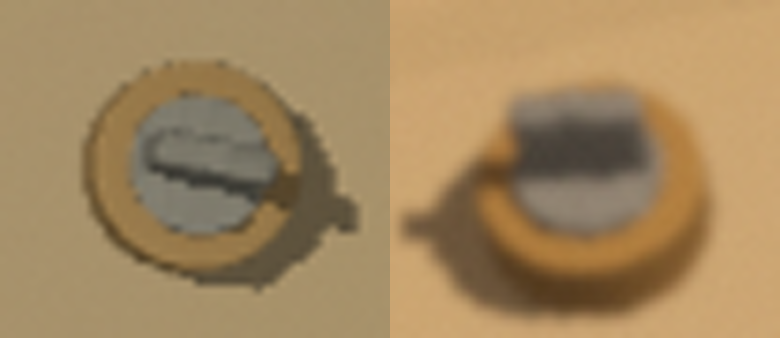

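```bash
cat > m1.py <<'E'
from h import *
from station import bot
t=bot.grab_frame("top"); s=bot.grab_frame("scene")
P={}
for n,a,b in [("slot",(284.7,203.7),(350.7,244.1)),("fL",(238.7,222.2),(388.6,213.5)),("fR",(332.8,207.8),(299,247.6)),("bL",(237.3,173.8),(413.1,278.8)),("bR",(323.7,162),(325.4,316.1)),
 ("studtop",(360+213/7.5,235+155/7.5),(204+185/7.5,235+107/7.5))]:
    p,r=tri([ray(t,a),ray(s,b)]);P[n]=p;print(n,p.round(1),np.round(r,1))
d=lambda a,b:np.linalg.norm(P[a]-P[b])
print(d("fL","fR"),d("bL","bR"),d("fL","bL"),d("fR","bR"))
yv=(P["fL"]-P["fR"]+P["bL"]-P["bR"]);print("yaw of box x", np.degrees(np.arctan2(yv[1],yv[0])-np.pi/2))
for a,b in[("fL","bL"),("fR","bR")]:
    v=P[a]-P[b];print("flap ang",np.arctan2(v[2],np.hypot(v[0],v[1])))
# box bottom front corners: image crop
for n,uv in [("bfl",(220+165/6,150+530/6)),("bfr",(220+670/6,150+465/6))]:
    print(n,onz(t,uv,0).round(1))
for n,uv in [("rimfl",(220+165/6,150+515/6)),("rimfr",(220+665/6,150+443/6))]:
    print(n,onz(t,uv,66).round(1))
# tape outline centre on planes: flange
print("flange", onz(t,(360+200/7.5,235+165/7.5),29).round(1), onz(s,(204+197/7.5,235+175/7.5),29).round(1))
for uv in [(360+150/7.5,235+150/7.5),(360+278/7.5,235+162/7.5)]: print("wing top end",onz(t,uv,59).round(1))
for uv in [(204+121/7.5,235+105/7.5),(204+248/7.5,235+103/7.5)]: print("wing top end s",onz(s,uv,59).round(1))
print(bot.sense()["time"])
E
python3 m1.py
```

```text
slot [559.2 127.5 123.5] [0.8 0.8]
fL [519.2 212.1 134.5] [0.4 0.4]
fR [551.3  34.7 136.9] [0.1 0.1]
bL [628.4 230.2  69.6] [0.3 0.3]
bR [659.2  53.6  67.3] [0.9 0.9]
studtop [468.9 -85.8  55.9] [0.3 0.3]
180.33933813770517 179.32397319122575 128.27705753673044 129.79490610809694
yaw of box x 10.0737817395148
flap ang 0.5300906254150428
flap ang 0.5656200298966483
bfl [502. 214.   0.]
bfr [531.1  30.3   0. ]
rimfl [500.7 204.3  66. ]
rimfr [530.2  34.8  66. ]
flange [467.8 -86.5  29. ] [472.4 -87.   29. ]
wing top end [469.6 -67.7  59. ]
wing top end [ 467.3 -102.8   59. ]
wing top end s [ 466.1 -101.8   59. ]
wing top end s [473.7 -70.3  59. ]
0.25
```

Flap at ~0.55 rad and box yaw ~10°. The box centre (~579,131) agrees from the hinge and from the front rim. Candidates for the stud: the grey wing in the tape at top (386,257), spoon rest tab (467,293), keys (432,197). The crop confirms the first, a grey wing and flange on the brown roll. First I'll fly to above the flap with the gripper shut.

Emit:
apply_moves(
  plan=[
    {"xyz": [0.4, -0.4, 0]},
    {"xyz": [0.9, -0.95, 0]},
    {"xyz": [0.9, -0.95, 0]},
    {"xyz": [0.9, -0.95, 0]},
    {"xyz": [0.9, -0.95, 0]},
    {"xyz": [0.9, -0.95, 0]},
    {"xyz": [0.9, -0.95, 0]},
    {"xyz": [0.9, -0.95, 0]},
    {"xyz": [0.9, -0.95, 0]},
    {"xyz": [0.9, -0.95, 0]},
    {"xyz": [0.9, -0.95, 0]},
    {"xyz": [0.9, -0.95, 0]},
    {"xyz": [0.9, -0.95, 0]},
    {"xyz": [0.9, -0.95, 0]},
    {"xyz": [0.9, -0.95, 0]},
    {"xyz": [0.9, -0.95, 0.2]},
    {"xyz": [0.9, -0.95, 0.3]},
    {"xyz": [0.9, -0.95, 0.3]},
    {"xyz": [0.9, -0.95, 0.3]},
    {"xyz": [0.5, -0.5, 0.2]},
  ],
  hand=1,
  newtons=20,
)

```text
schema error: expected keys xyz, twist
```

```bash
cat >> h.py <<'E'
def yaw(s):
    x=R.from_rotvec(s["eef_rot"]).as_matrix()[:,0]; return np.degrees(np.arctan2(x[1],x[0]))
def to(s,target):
    """shift in units to world target, current tool axes"""
    return (R.from_rotvec(s["eef_rot"]).as_matrix().T@(np.array(target)-s["eef_pos"])/30)
def st(s):
    print("t",round(s["time"],2),"pos",s["eef_pos"].round(1),"yaw",yaw(s).round(2),"F",s["contact_force"].round(1),"M",s["wrist_torque"].round(2),"w",round(s["gripper_width"],3),"q",s["q"].round(2))
E
python3 - <<'E'
from h import *
from station import bot
s=bot.sense();st(s)
print(to(s,[551.7,95.2,150]))
f=bot.grab_frame("wrist");save(f,"w1.png")
E
```

```text
t 0.25 pos [ 141.1 -608.6  222. ] yaw 13.05 F [ 0.1  0.3 -0.2] M [ 0.03 -0.    0.01] w 1.001 q [-1.47  0.22  1.53 -0.    1.39 -0.13]
[ 18.63039497 -19.75935572   2.42065263]
```

View pics/w1.png

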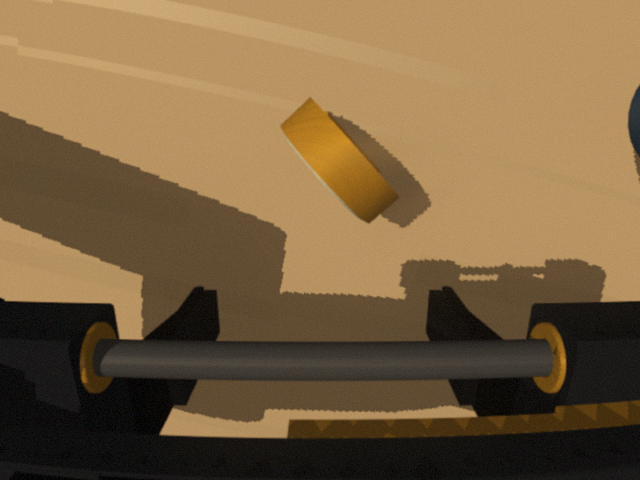

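The call was refused because every row needs "twist", and nothing moved. The picture shows the same start view.

Emit:
apply_moves(
  plan=[
    {"xyz": [0.4, -0.4, 0], "twist": 0},
    {"xyz": [0.9, -0.95, 0], "twist": 0},
    {"xyz": [0.9, -0.95, 0], "twist": 0},
    {"xyz": [0.9, -0.95, 0], "twist": 0},
    {"xyz": [0.9, -0.95, 0], "twist": 0},
    {"xyz": [0.9, -0.95, 0], "twist": 0},
    {"xyz": [0.9, -0.95, 0], "twist": 0},
    {"xyz": [0.9, -0.95, 0], "twist": 0},
    {"xyz": [0.9, -0.95, 0], "twist": 0},
    {"xyz": [0.9, -0.95, 0], "twist": 0},
    {"xyz": [0.9, -0.95, 0], "twist": 0},
    {"xyz": [0.9, -0.95, 0], "twist": 0},
    {"xyz": [0.9, -0.95, 0], "twist": 0},
    {"xyz": [0.9, -0.95, 0], "twist": 0},
    {"xyz": [0.9, -0.95, 0], "twist": 0},
    {"xyz": [0.9, -0.95, 0.2], "twist": 0},
    {"xyz": [0.9, -0.95, 0.3], "twist": 0},
    {"xyz": [0.9, -0.95, 0.3], "twist": 0},
    {"xyz": [0.9, -0.95, 0.3], "twist": 0},
    {"xyz": [0.5, -0.5, 0.2], "twist": 0.06},
  ],
  hand=1,
  newtons=20,
)

```text
time: 1.97
eef_pos: [519.8, 36.7, 182.8]
eef_rot: [-3.127, -0.287, -0.0]
contact_force: [0.7, -0.9, -0.9]
gripper_width: 0.006
```

```bash

python3 - <<'E'
from h import *
from station import bot
s=bot.sense();st(s)
print(to(s,[551.7,95.2,150]))
f=bot.grab_frame("wrist");save(f,"w2.png")
E
```

```text
t 1.97 pos [519.8  36.7 182.8] yaw 10.49 F [ 0.7 -0.9 -0.9] M [ 0.03  0.03 -0.03] w 0.006 q [-0.08  0.    1.84  0.    1.3   1.31]
[ 1.39894484 -1.72228559  1.09507322]
```

View pics/w2.png

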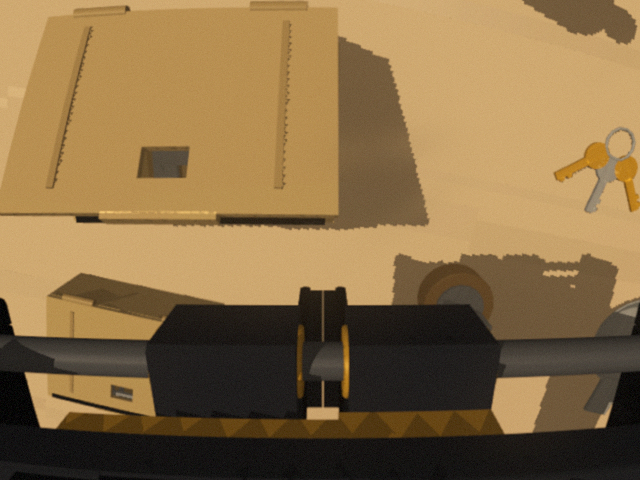

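The wrist picture shows the large flap at (170,110), squared to the tool, with its slot at (163,162). Next I push the flap down near its edge, 30 mm to the right of the slot.

Emit:
apply_moves(
  plan=[
    {"xyz": [0.7, -0.85, 0.3], "twist": 0.01},
    {"xyz": [0.7, -0.85, 0.4], "twist": 0},
    {"xyz": [0, 0, 0.3], "twist": 0},
    {"xyz": [-0.05, 0, 0.3], "twist": 0},
    {"xyz": [-0.1, 0, 0.3], "twist": 0},
    {"xyz": [-0.1, 0, 0.3], "twist": 0},
    {"xyz": [-0.1, 0, 0.3], "twist": 0},
    {"xyz": [-0.1, 0, 0.3], "twist": 0},
    {"xyz": [-0.08, 0, 0.3], "twist": 0},
    {"xyz": [-0.05, 0, 0.2], "twist": 0},
    {"xyz": [0, 0, 0.1], "twist": 0},
  ],
)

```text
time: 2.93
eef_pos: [533.2, 87.3, 89.3]
eef_rot: [-3.13, -0.27, 0.002]
contact_force: [-0.6, -0.4, 0.3]
gripper_width: 0.006
```

```bash

python3 - <<'E'
from h import *
from station import bot
s=bot.sense();st(s)
print(to(s,[532.8,91.9,77]))
E
```

```text
t 2.93 pos [533.2  87.3  89.3] yaw 9.87 F [-0.6 -0.4  0.3] M [0.   0.04 0.03] w 0.006 q [ 0.02  0.16  1.86 -0.    1.12  1.41]
[ 0.01392912 -0.15414576  0.41109202]
```

Emit:
apply_moves(
  plan=[
    {"xyz": [0, 0, 0.2], "twist": 0},
    {"xyz": [0, 0, 0.15], "twist": 0},
    {"xyz": [0, 0, 0.1], "twist": 0},
    {"xyz": [0, 0, 0], "twist": 0},
  ],
)

```text
time: 3.27
eef_pos: [534.3, 87.6, 76.7]
eef_rot: [3.13, 0.271, -0.0]
contact_force: [-2.1, -1.9, 1.1]
gripper_width: 0.002
```

```bash

python3 - <<'E'
from h import *
from station import bot
s=bot.sense();st(s)
f=bot.grab_frame("scene");save(f,"s3.png",(240,180,460,340),3.5)
E
```

```text
t 3.27 pos [534.3  87.6  76.7] yaw 9.91 F [-2.1 -1.9  1.1] M [-0.12  0.19  0.01] w 0.002 q [ 0.02  0.18  1.87 -0.    1.1   1.41]
```

View pics/s3.png

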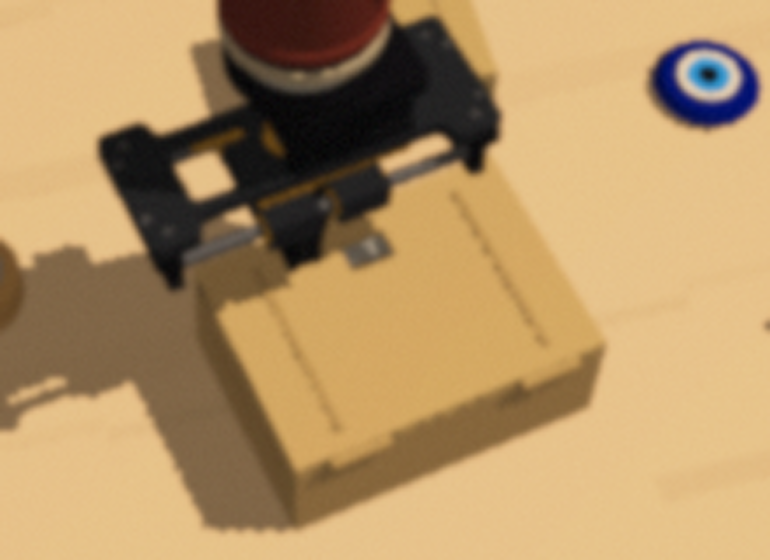

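The flap is down on the box, with the keeper visible through the slot. I'll press a little further to seat it on the seal and read the force.

Emit:
apply_moves(
  plan=[
    {"xyz": [0, 0, 0.05], "twist": 0},
    {"xyz": [0, 0, 0.05], "twist": 0},
    {"xyz": [0, 0, 0], "twist": 0},
  ],
)

```text
time: 3.57
eef_pos: [534.3, 87.6, 74.5]
eef_rot: [3.13, 0.271, 0.0]
contact_force: [-2.2, -1.2, 4.9]
gripper_width: 0.002
```

Emit:
apply_moves(
  plan=[
    {"xyz": [0, 0, -0.3], "twist": 0},
    {"xyz": [0, 0, -0.7], "twist": 0},
    {"xyz": [0, 0, -0.9], "twist": 0},
    {"xyz": [-0.3, -0.3, -0.9], "twist": 0},
    {"xyz": [-0.5, -0.6, -0.5], "twist": 0},
    {"xyz": [0, 0, 0], "twist": 0},
  ],
  hand=-0.3,
)

```text
time: 4.07
eef_pos: [506.6, 112.2, 177.8]
eef_rot: [-3.128, -0.273, -0.01]
contact_force: [0.7, -0.1, 0.4]
gripper_width: 0.374
```

```bash

python3 - <<'E'
from h import *
from station import bot
s=bot.sense();st(s)
f=bot.grab_frame("wrist");save(f,"w4.png")
import pickle;pickle.dump((s,f),open("w4.pkl","wb"))
E
```

```text
t 4.07 pos [506.6 112.2 177.8] yaw 9.97 F [ 0.7 -0.1  0.4] M [ 0.07 -0.01  0.  ] w 0.374 q [ 0.06 -0.    1.85  0.    1.28  1.46]
```

View pics/w4.png

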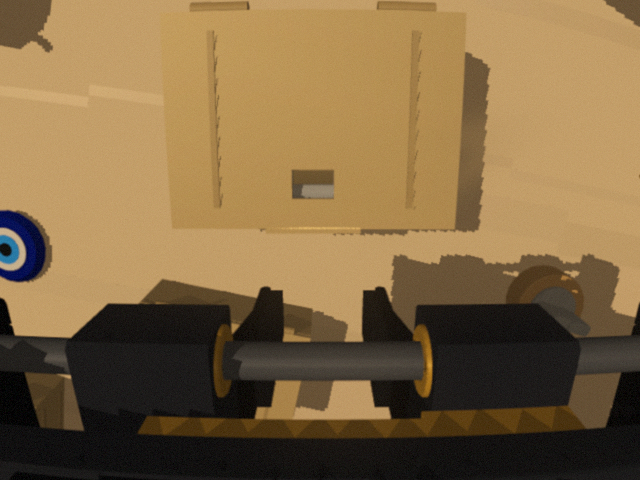

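The wrist picture shows the closed flap, with its front edge at rows ~228 and its slot at (313,184). Bright metal of the keeper shows in the lower part of the slot. I'll zoom in.

```bash

python3 - <<'E'
from h import *
import pickle
s,f=pickle.load(open("w4.pkl","rb"))
save(f,"w4z.png",(280,160,346,210),11)
z=72+4.5 # ~0.045 rad
for n,uv,zz in [("fL",(172,228),77.8),("fR",(457,227.5),77.8),("bL",(161,13),72.3),("bR",(467,13),72.3),("sl",(292,184),76.5),("sr",(334,184),76.5),("stop",(313,169.5),76.2),("sbot",(313,199),76.8)]:
    print(n,onz(f,uv,zz,s).round(1))
E
```

```text
fL [499.6 210.5  77.8]
fR [531.7  31.6  77.8]
bL [627.3 232.   72.3]
bR [658.2  54.9  72.3]
sl [540.3 139.2  76.5]
sr [544.8 113.7  76.5]
stop [551.3 127.9  76.2]
sbot [533.3 124.8  76.8]
```

View pics/w4z.png

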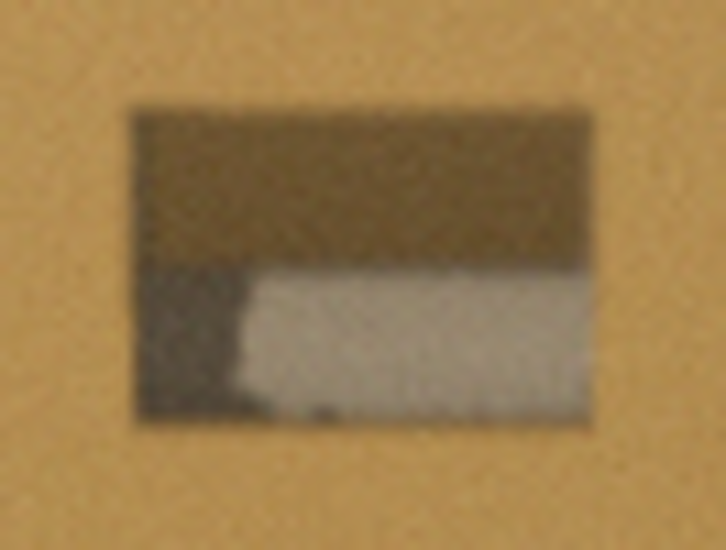

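```bash

python3 - <<'E'
from h import *
import pickle
s,f=pickle.load(open("w4.pkl","rb"))
bx=np.array([np.cos(np.radians(10.1)),np.sin(np.radians(10.1))])
L=np.array([543.2,126.1])
by=np.array([-bx[1],bx[0]])
for n,uv,z in [("top of slot",(280+365/11,160+112/11),76.3),("bot",(280+365/11,160+418/11),76.9),("left",(280+137/11,184),76.5),("right",(280+591/11,184),76.5),("keeper edge",(280+400/11,160+267/11),66)]:
    p=onz(f,uv,z,s);print(n,p.round(1),((p[:2]-L)@bx).round(2),((p[:2]-L)@by).round(2))
E
```

```text
top of slot [550.9 127.7  76.3] 7.86 0.26
bot [534.  124.8  76.9] -9.3 0.35
left [540.3 138.9  76.5] -0.6 13.09
right [544.7 113.8  76.5] -0.63 -12.36
keeper edge [541.1 124.2  66. ] -2.37 -1.5
```

The brown back part of the slot is the keeper's opening and the steel starts ~8.5 mm from the slot's front edge. That puts the keeper about 3–4 mm to the back. Next I go to a viewpoint over the stud, turning the jaws across the wing.

Emit:
apply_moves(
  plan=[
    {"xyz": [-0.2, 0.5, 0], "twist": 0},
    {"xyz": [-0.35, 0.95, 0.1], "twist": 0},
    {"xyz": [-0.35, 0.95, 0.2], "twist": 0},
    {"xyz": [-0.35, 0.95, 0.2], "twist": 0},
    {"xyz": [-0.35, 0.95, 0.3], "twist": 0},
    {"xyz": [-0.35, 0.95, 0.3], "twist": 0},
    {"xyz": [-0.35, 0.95, 0.3], "twist": 0},
    {"xyz": [-0.3, 0.9, 0.2], "twist": 0},
    {"xyz": [0, 0, 0], "twist": -0.15},
    {"xyz": [0, 0, 0], "twist": -0.15},
    {"xyz": [0, 0, 0], "twist": -0.15},
    {"xyz": [0, 0, 0], "twist": -0.15},
    {"xyz": [0, 0, 0], "twist": -0.15},
    {"xyz": [0, 0, 0], "twist": -0.15},
    {"xyz": [0, 0, 0], "twist": -0.15},
    {"xyz": [0, 0, 0], "twist": -0.15},
    {"xyz": [0, 0, 0], "twist": -0.15},
    {"xyz": [0, 0, 0], "twist": -0.15},
    {"xyz": [0, 0, 0], "twist": -0.12},
    {"xyz": [0, 0, 0], "twist": 0},
  ],
)

```text
time: 5.78
eef_pos: [465.2, -113.4, 124.0]
eef_rot: [-2.352, -2.081, 0.001]
contact_force: [0.7, -0.1, 0.6]
gripper_width: 0.651
```

```bash

python3 - <<'E'
from h import *
from station import bot
s=bot.sense();st(s)
f=bot.grab_frame("wrist");save(f,"w5.png")
t=bot.grab_frame("top");save(t,"t5.png",(225,140,345,245),6)
import pickle;pickle.dump((s,f,t),open("w5.pkl","wb"))
E
```

```text
t 5.78 pos [ 465.2 -113.4  124. ] yaw 82.98 F [ 0.7 -0.1  0.6] M [-0.02 -0.08 -0.  ] w 0.651 q [-0.4  -0.03  1.99 -0.    1.18 -0.28]
```

View pics/w5.png

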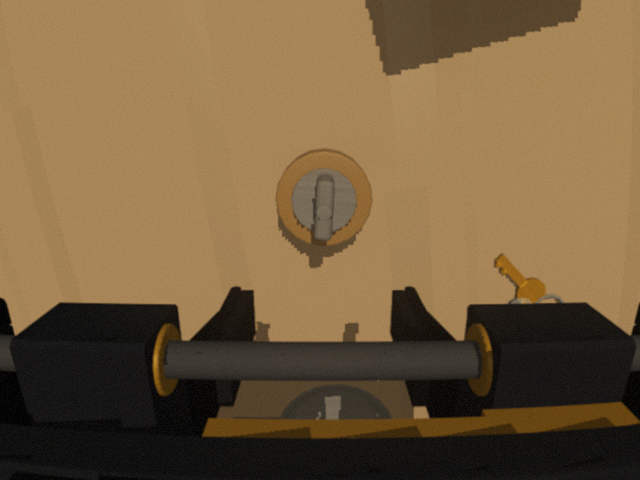

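View pics/t5.png

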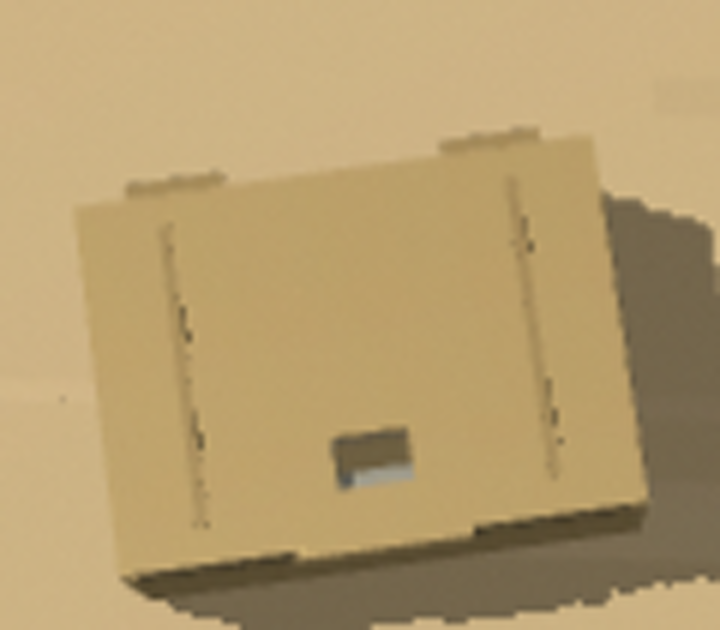

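The top view also shows the steel strip only at the front of the slot (~1/3 of it), so the two views agree that the keeper sits back. Now the stud, at wrist (324,205).

```bash

python3 - <<'E'
from h import *
import pickle
s,f,t=pickle.load(open("w5.pkl","rb"))
save(f,"w5z.png",(270,140,380,270),4.6)
E
```

```text
(no output)
```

View pics/w5z.png

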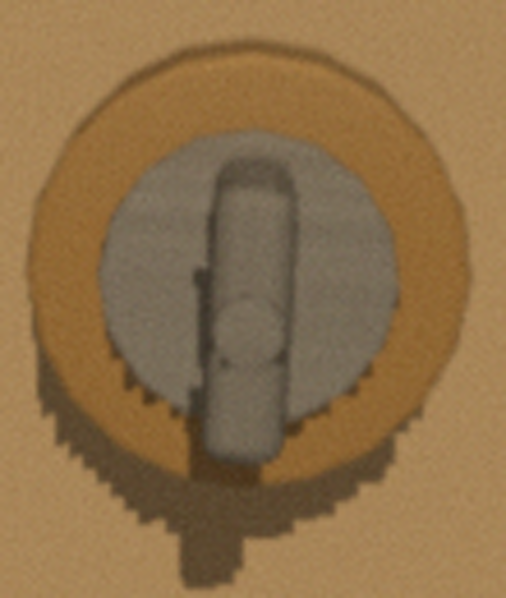

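```bash

python3 - <<'E'
from h import *
import pickle
s,f,t=pickle.load(open("w5.pkl","rb"))
g=lambda x,y,z:onz(f,(270+x/4.6,140+y/4.6),z,s)
a=g(258,185,59);b=g(244,458,59);c=g(250,277,29)
print(a,b,(a+b)/2,np.linalg.norm(a-b),np.degrees(np.arctan2(*(a-b)[1::-1])));print("flange",c)
l=g(100,275,29);r=g(400,275,29);print("flange w",np.linalg.norm(l-r))
l=g(212,320,59);r=g(291,320,59);print("wing w",np.linalg.norm(l-r))
m=(270+251/4.6,140+321/4.6)
st_=onz(f,m,59,s)
e=tri([ray(f,m,s),ray(t,(360+213/7.5,235+155/7.5))]);print("tri top",e)
tp=np.array([469.5,-86,31.5])
print(to(s,tp))
E
```

```text
[472.53054096 -67.38039275  59.        ] [466.98142824 -99.72305418  59.        ] [469.7559846  -83.55172346  59.        ] 32.81524645993959 80.2644080874383
flange [469.71831469 -83.79163422  29.        ]
flange w 39.619539186613956
wing w 9.271074828701442
tri top (array([469.6637526 , -87.53843163,  41.32958302]), [np.float64(0.5577969147631864), np.float64(0.5577969147631688)])
[0.92355171 0.03472669 3.08307175]
```

The stud is at (469.7,-83.7) with its wing at yaw 80°. Measured sizes: flange 39.6 mm, wing 33×9.3 mm, as described. I'll descend to TCP z≈32.

Emit:
apply_moves(
  plan=[
    {"xyz": [0, 0, 0], "twist": 0.062},
    {"xyz": [0.3, 0, 0.3], "twist": 0},
    {"xyz": [0.4, -0.02, 0.5], "twist": 0},
    {"xyz": [0.3, 0, 0.5], "twist": 0},
    {"xyz": [0, 0, 0.5], "twist": 0},
    {"xyz": [0, 0, 0.5], "twist": 0},
    {"xyz": [0, 0, 0.4], "twist": 0},
    {"xyz": [0, 0, 0.2], "twist": 0},
    {"xyz": [0, 0, 0], "twist": 0},
  ],
)

```text
time: 6.63
eef_pos: [468.7, -82.5, 35.9]
eef_rot: [-2.404, -2.017, 0.003]
contact_force: [-0.3, -0.3, 0.3]
gripper_width: 0.653
```

```bash

python3 - <<'E'
from h import *
from station import bot
s=bot.sense();st(s)
print(to(s,[469.7,-84,32.5]))
E
```

```text
t 6.63 pos [468.7 -82.5  35.9] yaw 80.0 F [-0.3 -0.3  0.3] M [-0.09 -0.14 -0.02] w 0.653 q [-0.34  0.1   2.05  0.    1.   -0.17]
[-0.04405635  0.04289774  0.11324964]
```

Emit:
apply_moves(
  plan=[
    {"xyz": [-0.04, 0.04, 0.1], "twist": 0},
    {"xyz": [0, 0, 0], "twist": 0},
    {"xyz": [0, 0, 0], "twist": 0},
    {"xyz": [0, 0, 0], "twist": 0},
    {"xyz": [0, 0, 0], "twist": 0},
    {"xyz": [0, 0, 0], "twist": 0},
    {"xyz": [0, 0, 0], "twist": 0},
    {"xyz": [0, 0, 0], "twist": 0},
  ],
  hand=1,
  newtons=45,
)

```text
time: 7.3
eef_pos: [471.3, -84.9, 35.2]
eef_rot: [2.406, 2.019, 0.0]
contact_force: [-0.4, -0.4, 0.4]
gripper_width: 0.129
```

```bash

python3 - <<'E'
from h import *
from station import bot
s=bot.sense();st(s)
E
```

```text
t 7.3 pos [471.3 -84.9  35.2] yaw 80.01 F [-0.4 -0.4  0.4] M [-0.01  0.07  0.02] w 0.129 q [-0.34  0.1   2.05 -0.    0.99 -0.17]
```

Emit:
apply_moves(
  plan=[
    {"xyz": [0, 0, 0], "twist": 0},
    {"xyz": [0, 0, -0.1], "twist": 0},
    {"xyz": [0, 0, -0.2], "twist": 0},
    {"xyz": [0, 0, -0.4], "twist": 0},
    {"xyz": [0, 0, -0.6], "twist": 0},
    {"xyz": [0, 0, -0.8], "twist": 0},
    {"xyz": [0, 0, -0.8], "twist": 0},
    {"xyz": [0, 0, -0.6], "twist": 0},
    {"xyz": [0, 0, 0], "twist": 0},
  ],
)

```text
time: 8.05
eef_pos: [474.2, -85.8, 144.9]
eef_rot: [2.401, 2.015, 0.006]
contact_force: [0.8, -0.5, 0.4]
gripper_width: 0.116
```

```bash

python3 - <<'E'
from h import *
from station import bot
s=bot.sense();st(s)
f=bot.grab_frame("wrist");save(f,"w6.png",(220,120,440,320),3.4)
t=bot.grab_frame("scene");save(t,"s6.png",(170,130,350,290),4)
E
```

```text
t 8.05 pos [474.2 -85.8 144.9] yaw 80.02 F [ 0.8 -0.5  0.4] M [-0.02 -0.11 -0.  ] w 0.116 q [-0.34 -0.06  1.98  0.    1.22 -0.17]
```

View pics/w6.png

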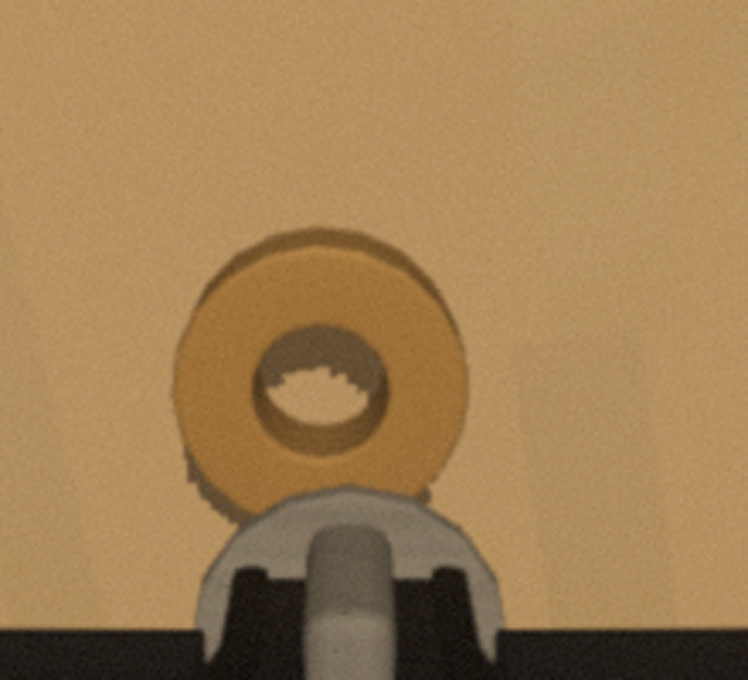

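View pics/s6.png

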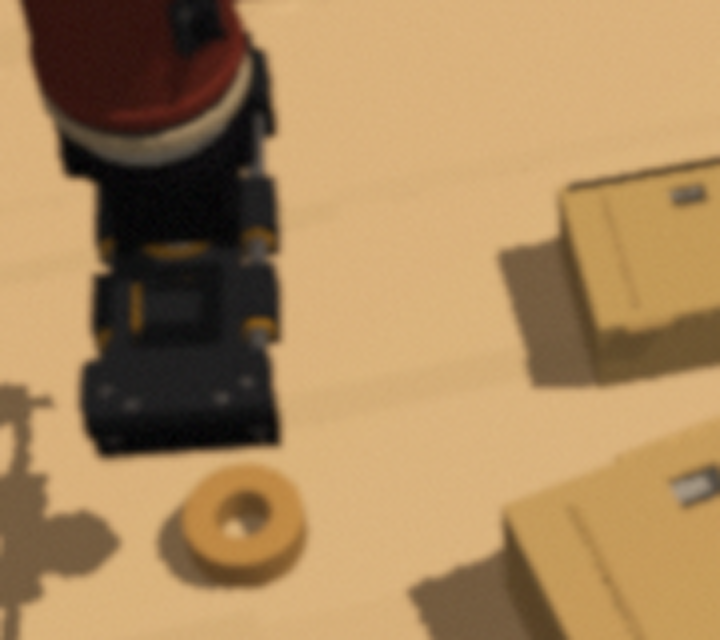

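```bash

python3 - <<'E'
from h import *
from station import bot
f=bot.grab_frame("wrist"); T=f["T_tool_cam"]
s0={"eef_rot":np.zeros(3),"eef_pos":np.zeros(3)}
g=lambda x,y,z:onz(f,(220+x/3.4,120+y/3.4),z,s0)
for dz in (-2,0,2):
  print(dz,"flange front",g(350,487,6.2+dz),"wingtop end",g(350,615,-24+dz),"flange L,R",g(200,610,6.2+dz),g(500,610,6.2+dz), "wing bot end",g(350,528,6+dz))
for y in (600,560): print("wing faces at end", g(306,600,-22),g(395,600,-22))
E
```

```text
-2 flange front [21.37909468 -0.08371652  4.2       ] wingtop end [ 18.20966748  -0.12307236 -26.        ] flange L,R [  5.14858079 -18.6896995    4.2       ] [ 5.192412   18.58152355  4.2       ] wing bot end [16.16363601 -0.07500267  4.        ]
0 flange front [20.6745159  -0.07952355  6.2       ] wingtop end [ 17.3032798   -0.11852926 -24.        ] flange L,R [  4.24968039 -18.90826872   6.2       ] [ 4.29403637 18.80918816  6.2       ] wing bot end [15.39569515 -0.07070022  6.        ]
2 flange front [19.96993711 -0.07533059  8.2       ] wingtop end [ 16.39689212  -0.11398615 -22.        ] flange L,R [  3.35077999 -19.12683793   8.2       ] [ 3.39566075 19.03685277  8.2       ] wing bot end [14.62775428 -0.06639777  8.        ]
wing faces at end [ 18.09914125  -4.71027932 -22.        ] [ 18.1100212    4.58099118 -22.        ]
wing faces at end [ 18.09914125  -4.71027932 -22.        ] [ 18.1100212    4.58099118 -22.        ]
```

The stud is held upright and centred (offset ≈0.3 mm along the wing), and the tape roll stayed put. Next is a viewpoint 50 mm right of the slot, with the stud aligned to box y, to measure the keeper without parallax.

Emit:
apply_moves(
  plan=[
    {"xyz": [0.5, 0.13, -0.2], "twist": 0},
    {"xyz": [0.95, 0.27, -0.15], "twist": 0},
    {"xyz": [0.95, 0.27, 0], "twist": 0},
    {"xyz": [0.95, 0.27, 0], "twist": 0},
    {"xyz": [0.95, 0.27, 0], "twist": 0},
    {"xyz": [0.95, 0.27, 0], "twist": 0},
    {"xyz": [0.5, 0.13, 0], "twist": 0},
    {"xyz": [0, 0, 0], "twist": -0.15},
    {"xyz": [0, 0, 0], "twist": -0.15},
    {"xyz": [0, 0, 0], "twist": -0.147},
    {"xyz": [0, 0, 0], "twist": 0},
    {"xyz": [0, 0, 0], "twist": 0},
  ],
)

```text
time: 9.2
eef_pos: [547.7, 76.7, 148.8]
eef_rot: [-2.019, -2.404, 0.003]
contact_force: [0.5, -0.7, -1.5]
gripper_width: 0.111
```

```bash

python3 - <<'E'
from h import *
from station import bot
import pickle
s=bot.sense();st(s)
f=bot.grab_frame("wrist");save(f,"w7.png");
pickle.dump((s,f),open("w7.pkl","wb"))
u=proj(f,[543.2,126.1,76.5],s);print(u)
u=u.astype(int);save(f,"w7z.png",(u[0]-40,u[1]-35,u[0]+40,u[1]+35),8)
print(u)
E
```

```text
t 9.2 pos [547.7  76.7 148.8] yaw 99.93 F [ 0.5 -0.7 -1.5] M [ 0.   -0.1   0.01] w 0.111 q [-0.    0.12  1.79  0.    1.24 -0.18]
[329.63476037 173.03969016]
[329 173]
```

View pics/w7.png

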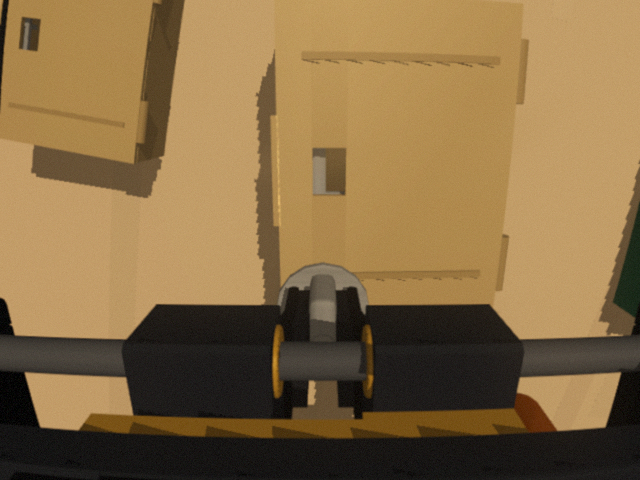

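View pics/w7z.png

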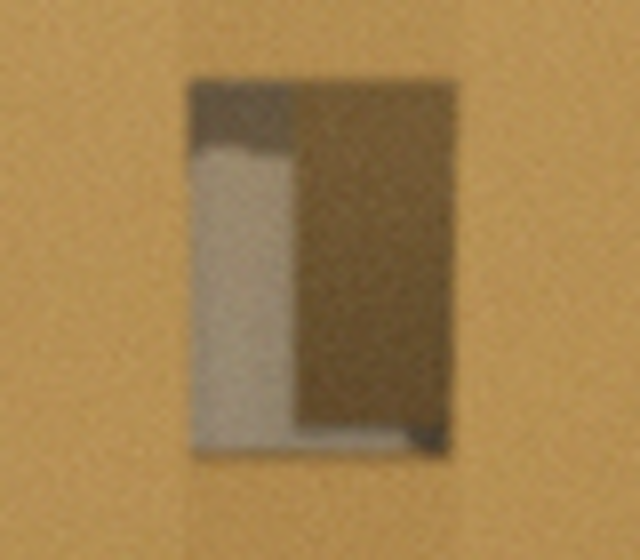

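The crop shows the flap slot from columns 190 to 455. The keeper's front edge is a vertical line at 296, and its right-hand (-y) end is at row 427.

```bash

python3 - <<'E'
from h import *
import pickle
s,f=pickle.load(open("w7.pkl","rb"))
a=np.radians(10.0);bx=np.array([np.cos(a),np.sin(a)]);by=np.array([-bx[1],bx[0]]);L=np.array([543.2,126.1])
def q(n,x,y,z):
    p=onz(f,(289+x/8,138+y/8),z,s);print(n,p.round(1),((p[:2]-L)@bx).round(2),((p[:2]-L)@by).round(2))
q("front",190,270,76.9);q("back",455,270,76.2);q("ytop",325,80,76.5);q("ybot",325,455,76.5);q("keeper front",296,300,66);q("keeper -y end",360,427,66)
for n,(u,v,z) in {"f1":(279,285,77.8),"f2":(276,20,77.8),"b1":(500,230,72.3),"b2":(519,20,72.3)}.items():
    p=onz(f,(u,v),z,s);print(n,p.round(1),((p[:2]-L)@bx).round(2),((p[:2]-L)@by).round(2))
tgt=np.array([*(L+3.2*bx+0*by),120]);print(tgt,to(s,tgt))
E
```

```text
front [534.  125.2  76.9] -9.19 0.75
back [551.8 128.3  76.2] 8.86 0.68
ytop [540.8 139.4  76.5] -0.06 13.49
ybot [545.3 114.2  76.5] 0.05 -12.06
keeper front [541.8 123.   66. ] -1.92 -2.78
keeper -y end [547.9 114.8  66. ] 2.71 -11.93
f1 [525.6  56.9  77.8] -29.31 -65.08
f2 [502.7 198.3  77.8] -27.39 78.15
b1 [647.4 110.9  72.3] 99.96 -33.03
b2 [627.3 224.2  72.3] 99.9 82.0
[546.35138481 126.65567417 120.        ] [1.64753968 0.24623698 0.96015414]
```

Emit:
apply_moves(
  plan=[
    {"xyz": [0.5, 0.08, 0], "twist": 0},
    {"xyz": [0.7, 0.1, 0.2], "twist": 0},
    {"xyz": [0.45, 0.07, 0.4], "twist": 0},
    {"xyz": [0, 0, 0.4], "twist": 0},
    {"xyz": [0, 0, 0.3], "twist": 0},
    {"xyz": [0, 0, 0], "twist": 0},
    {"xyz": [0, 0, 0], "twist": 0},
  ],
)

```text
time: 9.83
eef_pos: [546.5, 125.9, 110.1]
eef_rot: [-2.017, -2.406, 0.004]
contact_force: [0.7, -0.3, -0.2]
gripper_width: 0.108
```

```bash

python3 - <<'E'
from h import *
from station import bot
import pickle
s=bot.sense();st(s); P=[]
for i in range(4):
    f=bot.grab_frame("wrist"); x=bot.sense(); P.append(np.r_[x["eef_pos"],yaw(x),x["contact_force"]]); print(P[-1].round(2))
print(np.mean(P,0).round(2))
save(f,"w8.png",(220,120,440,320),3.4)
t=bot.grab_frame("scene");save(t,"s8.png",(300,190,400,270),7)
E
```

```text
t 9.83 pos [546.5 125.9 110.1] yaw 100.07 F [ 0.7 -0.3 -0.2] M [ 0.02 -0.15  0.02] w 0.108 q [ 0.09  0.18  1.8  -0.    1.17 -0.09]
[ 5.4725e+02  1.2598e+02  1.1107e+02  1.0006e+02 -3.1000e-01 -9.1000e-01
 -1.1400e+00]
[ 5.4775e+02  1.2603e+02  1.1173e+02  1.0006e+02 -2.5000e-01  3.0000e-01
  6.8000e-01]
[ 5.4800e+02  1.2612e+02  1.1206e+02  1.0007e+02 -2.5000e-01 -7.0000e-01
 -3.2000e-01]
[ 5.4809e+02  1.2622e+02  1.1226e+02  1.0007e+02 -5.9000e-01  2.8000e-01
 -8.0000e-01]
[ 5.4777e+02  1.2609e+02  1.1178e+02  1.0007e+02 -3.5000e-01 -2.6000e-01
 -3.9000e-01]
```

View pics/w8.png

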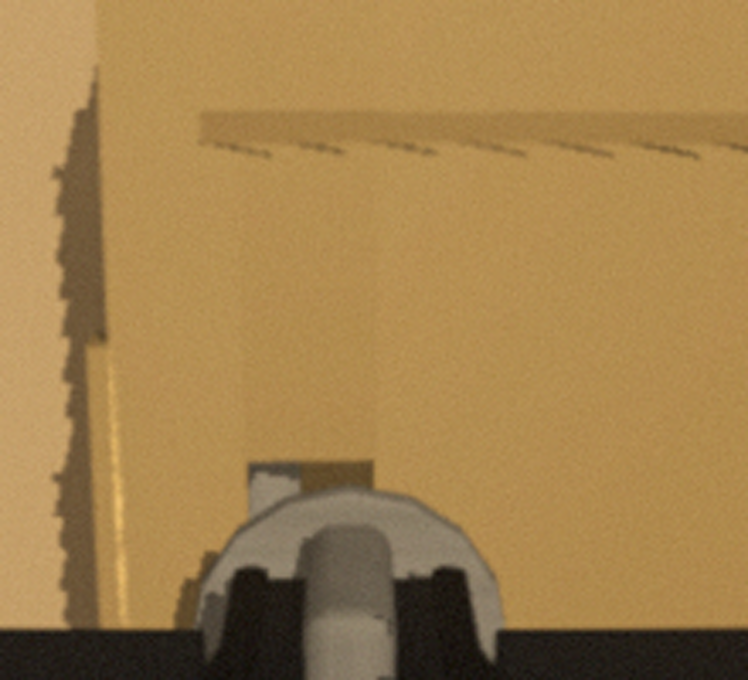

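View pics/s8.png

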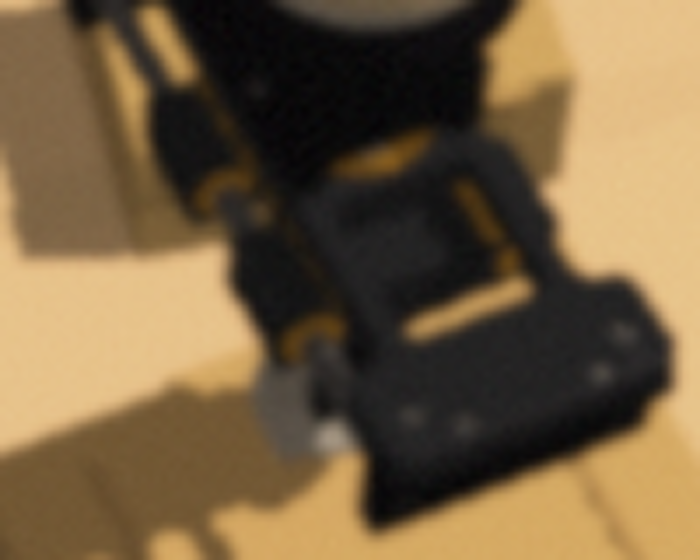

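```bash

python3 - <<'E'
from h import *
from station import bot
s=bot.sense();st(s)
f=bot.grab_frame("wrist");s=bot.sense();st(s)
a=np.radians(10.0);bx=np.array([np.cos(a),np.sin(a)]);by=np.array([-bx[1],bx[0]]);L=np.array([543.2,126.1])
def q(n,x,y,z):
    p=onz(f,(220+x/3.4,120+y/3.4),z,s);print(n,p.round(1),((p[:2]-L)@bx).round(2),((p[:2]-L)@by).round(2))
q("keeper front",301,485,66);q("slot front",248,475,76.9);q("slot back",374,475,76.2);q("slot y",320,461,76.5)
d=s["eef_pos"][:2]-L;print("tcp",d@bx,d@by)
E
```

```text
t 10.08 pos [548.1 126.3 112.3] yaw 100.09 F [ 0.7  0.8 -0.7] M [ 0.01 -0.09  0.05] w 0.113 q [ 0.09  0.18  1.79 -0.    1.17 -0.09]
t 10.13 pos [548.  126.4 112.3] yaw 100.09 F [ 0.9 -0.1  0. ] M [-0.04 -0.1   0.  ] w 0.111 q [ 0.09  0.18  1.79 -0.    1.17 -0.09]
keeper front [540.3 132.   66. ] -1.86 6.32
slot front [532.2 136.   76.9] -9.09 11.64
slot back [550.  138.9  76.2] 8.94 11.45
slot y [542.  139.7  76.5] 1.21 13.65
tcp 4.779606838475959 -0.5320472694745809
```

Emit:
apply_moves(
  plan=[
    {"xyz": [0.03, -0.04, 0], "twist": 0},
    {"xyz": [0, 0, 0.1], "twist": 0},
    {"xyz": [0, 0, 0.1], "twist": 0},
    {"xyz": [0, 0, 0.1], "twist": 0},
    {"xyz": [0, 0, 0.1], "twist": 0},
    {"xyz": [0, 0, 0.05], "twist": 0},
    {"xyz": [0, 0, 0], "twist": 0},
    {"xyz": [0, 0, 0], "twist": 0},
    {"xyz": [0, 0, 0], "twist": 0},
    {"xyz": [0, 0, 0], "twist": 0},
  ],
)

```text
time: 10.97
eef_pos: [546.3, 127.4, 98.2]
eef_rot: [2.017, 2.409, 0.0]
contact_force: [0.1, -0.2, -1.1]
gripper_width: 0.112
```

```bash
cat > chk.py <<'E'
from h import *
from station import bot
s=bot.sense();st(s)
a=np.radians(10.0);bx=np.array([np.cos(a),np.sin(a)]);by=np.array([-bx[1],bx[0]]);L=np.array([543.2,126.1])
d=s["eef_pos"][:2]-L;print("tcp in box",d@bx,d@by, "F box", s["contact_force"][:2]@bx,s["contact_force"][:2]@by)
E
python3 chk.py
```

```text
t 10.97 pos [546.3 127.4  98.2] yaw 100.12 F [ 0.1 -0.2 -1.1] M [-0.03 -0.15 -0.02] w 0.112 q [ 0.09  0.19  1.81  0.    1.14 -0.09]
tcp in box 3.256248457611521 0.7459761125967638 F box 0.085898433301123 -0.19490979488458873
```

No contact and the bar is inside the flap's slot. I continue gently into the keeper.

Emit:
apply_moves(
  plan=[
    {"xyz": [0, 0, 0.06], "twist": 0},
    {"xyz": [0, 0, 0.06], "twist": 0},
    {"xyz": [0, 0, 0.06], "twist": 0},
    {"xyz": [0, 0, 0], "twist": 0},
    {"xyz": [0, 0, 0], "twist": 0},
  ],
)

```text
time: 11.38
eef_pos: [545.9, 127.4, 92.4]
eef_rot: [-2.016, -2.409, 0.001]
contact_force: [-0.6, -1.2, -1.1]
gripper_width: 0.11
```

```bash
python3 chk.py
```

```text
t 11.38 pos [545.9 127.4  92.4] yaw 100.13 F [-0.6 -1.2 -1.1] M [ 0.03 -0.17 -0.06] w 0.11 q [ 0.09  0.2   1.81  0.    1.13 -0.09]
tcp in box 2.862899439601151 0.7741062462892696 F box -0.8243196152904769 -1.0472814944914415
```

Emit:
apply_moves(
  plan=[
    {"xyz": [0, 0.02, 0.06], "twist": 0},
    {"xyz": [0, 0, 0.06], "twist": 0},
    {"xyz": [0, 0, 0.06], "twist": 0},
    {"xyz": [0, 0, 0], "twist": 0},
    {"xyz": [0, 0, 0], "twist": 0},
  ],
)

```text
time: 11.8
eef_pos: [546.6, 127.5, 87.1]
eef_rot: [-2.017, -2.409, 0.0]
contact_force: [-0.1, 0.8, -0.4]
gripper_width: 0.113
```

```bash
python3 chk.py
```

```text
t 11.8 pos [546.6 127.5  87.1] yaw 100.13 F [-0.1  0.8 -0.4] M [-0.04 -0.13 -0.03] w 0.113 q [ 0.09  0.21  1.81  0.    1.12 -0.09]
tcp in box 3.5739330744919986 0.7669203231682273 F box 0.028202780104880976 0.8330379392045499
```

The bar is through the keeper without touching. Now I press onto the seal in small steps, watching the force.

Emit:
apply_moves(
  plan=[
    {"xyz": [0, 0, 0.05], "twist": 0},
    {"xyz": [0, 0, 0.05], "twist": 0},
    {"xyz": [0, 0, 0], "twist": 0},
    {"xyz": [0, 0, 0], "twist": 0},
  ],
)

```text
time: 12.13
eef_pos: [546.7, 127.5, 84.6]
eef_rot: [2.017, 2.409, -0.0]
contact_force: [-1.8, 0.4, 4.7]
gripper_width: 0.112
```

```bash
python3 chk.py
```

```text
t 12.13 pos [546.7 127.5  84.6] yaw 100.13 F [-1.8  0.4  4.7] M [-0.09  0.38  0.01] w 0.112 q [ 0.09  0.21  1.81 -0.    1.12 -0.09]
tcp in box 3.6812426502727065 0.7709208918604505 F box -1.6890619841359187 0.6833697485692862
```

Emit:
apply_moves(
  plan=[
    {"xyz": [0, 0, 0.04], "twist": 0},
    {"xyz": [0, 0, 0.03], "twist": 0},
    {"xyz": [0, 0, 0], "twist": 0},
    {"xyz": [0, 0, 0], "twist": 0},
  ],
)

```text
time: 12.47
eef_pos: [546.6, 127.5, 82.9]
eef_rot: [-2.017, -2.409, 0.0]
contact_force: [-4.1, -1.0, 7.2]
gripper_width: 0.111
```

```bash
python3 chk.py
```

```text
t 12.47 pos [546.6 127.5  82.9] yaw 100.13 F [-4.1 -1.   7.2] M [-0.18  0.76  0.02] w 0.111 q [ 0.09  0.21  1.81 -0.    1.12 -0.09]
tcp in box 3.620528600802951 0.7585611120156771 F box -4.2504924785830465 -0.3013592198920639
```

Emit:
apply_moves(
  plan=[
    {"xyz": [0, 0, 0.03], "twist": 0},
    {"xyz": [0, 0, 0.02], "twist": 0},
    {"xyz": [0, 0, 0], "twist": 0},
    {"xyz": [0, 0, 0], "twist": 0},
  ],
)

```text
time: 12.8
eef_pos: [546.6, 127.5, 82.2]
eef_rot: [-2.016, -2.409, 0.001]
contact_force: [-7.0, -1.3, 13.7]
gripper_width: 0.107
```

```bash
python3 chk.py
```

```text
t 12.8 pos [546.6 127.5  82.2] yaw 100.14 F [-7.  -1.3 13.7] M [-0.22  1.19  0.02] w 0.107 q [ 0.09  0.21  1.81 -0.    1.11 -0.09]
tcp in box 3.5734268862477703 0.7551489614875403 F box -7.089027124411705 -0.04972949474744412
```

At the hard stop now, 13.7 N. I back off a hair and start the clockwise turn.

Emit:
apply_moves(
  plan=[
    {"xyz": [0, 0, -0.01], "twist": 0},
    {"xyz": [0, 0, 0], "twist": 0.1},
    {"xyz": [0, 0, 0], "twist": 0.1},
    {"xyz": [0, 0, 0], "twist": 0.1},
    {"xyz": [0, 0, 0], "twist": 0.1},
    {"xyz": [0, 0, 0], "twist": 0},
  ],
)

```text
time: 13.3
eef_pos: [547.9, 127.3, 82.5]
eef_rot: [2.372, 2.058, 0.003]
contact_force: [-1.8, -0.5, 9.1]
gripper_width: 0.11
```

```bash
python3 chk.py
```

```text
t 13.3 pos [547.9 127.3  82.5] yaw 81.89 F [-1.8 -0.5  9.1] M [-0.23  0.45 -0.06] w 0.11 q [ 0.09  0.21  1.81 -0.    1.11  0.23]
tcp in box 4.824769818201008 0.3706639052131502 F box -1.902520277604825 -0.21549245865888947
```

Emit:
apply_moves(
  plan=[
    {"xyz": [0, 0, 0.02], "twist": 0},
    {"xyz": [0, 0, 0], "twist": 0},
    {"xyz": [0, 0, 0], "twist": 0},
  ],
)

```text
time: 13.55
eef_pos: [547.9, 127.3, 82.2]
eef_rot: [2.367, 2.062, 0.003]
contact_force: [-3.8, -1.6, 11.6]
gripper_width: 0.112
```

```bash
python3 chk.py
```

```text
t 13.55 pos [547.9 127.3  82.2] yaw 82.12 F [-3.8 -1.6 11.6] M [-0.27  0.63 -0.13] w 0.112 q [ 0.09  0.21  1.81 -0.    1.11  0.23]
tcp in box 4.792513123281804 0.37477545592655476 F box -4.00753474372571 -0.8813837643197578
```

Emit:
apply_moves(
  plan=[
    {"xyz": [0, -0.04, 0], "twist": 0.1},
    {"xyz": [0, 0, 0], "twist": 0.1},
    {"xyz": [0, 0, 0], "twist": 0.1},
    {"xyz": [0, 0, 0], "twist": 0.1},
    {"xyz": [0, 0, 0], "twist": 0.1},
    {"xyz": [0, 0, 0], "twist": 0.1},
    {"xyz": [0, 0, 0], "twist": 0.1},
    {"xyz": [0, 0, 0], "twist": 0},
  ],
)

```text
time: 14.22
eef_pos: [547.5, 127.1, 82.4]
eef_rot: [2.84, 1.336, 0.006]
contact_force: [-0.2, -2.2, 10.0]
gripper_width: 0.111
```

```bash
python3 chk.py
```

```text
t 14.22 pos [547.5 127.1  82.4] yaw 50.39 F [-0.2 -2.2 10. ] M [-0.44  0.29 -0.02] w 0.111 q [ 0.09  0.21  1.82 -0.    1.11  0.78]
tcp in box 4.454365782474136 0.22092568336141385 F box -0.54482431835023 -2.1838299625199133
```

Emit:
apply_moves(
  plan=[
    {"xyz": [-0.02, -0.02, 0.01], "twist": 0.1},
    {"xyz": [0, 0, 0.01], "twist": 0.1},
    {"xyz": [0, 0, 0], "twist": 0.1},
    {"xyz": [0, 0, 0], "twist": 0.1},
    {"xyz": [0, 0, 0], "twist": 0.1},
    {"xyz": [0, 0, 0], "twist": 0.1},
    {"xyz": [0, 0, 0], "twist": 0.1},
    {"xyz": [0, 0, 0], "twist": 0},
  ],
)

```text
time: 14.88
eef_pos: [547.1, 127.1, 82.2]
eef_rot: [3.098, 0.515, 0.008]
contact_force: [-0.0, -2.3, 12.0]
gripper_width: 0.113
```

```bash
python3 chk.py
```

```text
t 14.88 pos [547.1 127.1  82.2] yaw 18.89 F [-0.  -2.3 12. ] M [-0.4   0.31 -0.03] w 0.113 q [ 0.09  0.21  1.82 -0.    1.11  1.33]
tcp in box 3.9710970030980834 0.3093954539410001 F box -0.40761601610396453 -2.2693069024695998
```

Emit:
apply_moves(
  plan=[
    {"xyz": [0, 0, 0], "twist": 0.1},
    {"xyz": [0, 0, 0], "twist": 0.1},
    {"xyz": [0, 0, 0], "twist": 0.06},
    {"xyz": [0, 0, 0], "twist": 0},
    {"xyz": [0, 0, 0], "twist": 0},
  ],
)

```text
time: 15.3
eef_pos: [547.0, 126.9, 82.2]
eef_rot: [3.134, 0.203, 0.008]
contact_force: [-1.0, -4.7, 12.8]
gripper_width: 0.112
```

```bash
python3 chk.py
```

```text
t 15.3 pos [547.  126.9  82.2] yaw 7.41 F [-1.  -4.7 12.8] M [-0.65  0.31 -0.05] w 0.112 q [ 0.09  0.21  1.82 -0.    1.11  1.53]
tcp in box 3.8434736395863145 0.08390240057072293 F box -1.791365489478117 -4.408987401428456
```

Emit:
apply_moves(
  plan=[
    {"xyz": [0, 0, 0], "twist": 0.05},
    {"xyz": [0, 0, 0], "twist": 0.03},
    {"xyz": [0, 0, 0], "twist": 0},
  ],
)

```text
time: 15.55
eef_pos: [546.8, 126.3, 82.2]
eef_rot: [3.138, 0.103, 0.007]
contact_force: [-1.6, -6.3, 12.5]
gripper_width: 0.113
```

```bash
python3 chk.py
```

```text
t 15.55 pos [546.8 126.3  82.2] yaw 3.77 F [-1.6 -6.3 12.5] M [-0.97  0.48  0.11] w 0.113 q [ 0.09  0.21  1.82 -0.    1.11  1.59]
tcp in box 3.606789933491493 -0.4355280809849835 F box -2.66828120208136 -5.880819607229339
```

Stop felt at about 96° turned (Mz +0.11 N m). I let the stud rise 3 mm into its catch.

Emit:
apply_moves(
  plan=[
    {"xyz": [0, -0.02, -0.03], "twist": 0},
    {"xyz": [0, 0, -0.04], "twist": 0},
    {"xyz": [0, 0, -0.03], "twist": 0},
    {"xyz": [0, 0, 0], "twist": 0},
  ],
)

```text
time: 15.88
eef_pos: [546.8, 126.4, 84.1]
eef_rot: [3.137, 0.105, 0.007]
contact_force: [2.6, -6.8, 4.8]
gripper_width: 0.108
```

```bash
python3 chk.py
```

```text
t 15.88 pos [546.8 126.4  84.1] yaw 3.84 F [ 2.6 -6.8  4.8] M [-1.29 -0.28  0.06] w 0.108 q [ 0.09  0.21  1.82 -0.    1.11  1.59]
tcp in box 3.605696871556076 -0.28878768210609257 F box 1.3984161273502147 -7.191954578722962
```

Emit:
apply_moves(
  plan=[
    {"xyz": [0, 0.03, -0.02], "twist": 0},
    {"xyz": [0, 0.02, -0.02], "twist": 0},
    {"xyz": [0, 0, 0], "twist": 0},
    {"xyz": [0, 0, 0], "twist": 0},
  ],
)

```text
time: 16.22
eef_pos: [546.5, 126.1, 84.8]
eef_rot: [3.139, 0.105, 0.006]
contact_force: [4.5, -3.1, 2.2]
gripper_width: 0.113
```

```bash
python3 chk.py
```

```text
t 16.22 pos [546.5 126.1  84.8] yaw 3.82 F [ 4.5 -3.1  2.2] M [-0.69 -0.85  0.02] w 0.113 q [ 0.09  0.21  1.82 -0.    1.11  1.59]
tcp in box 3.293883297663003 -0.5529692819493396 F box 3.8603360401553495 -3.793247602523849
```

Emit:
apply_moves(
  plan=[
    {"xyz": [0.02, 0.02, -0.02], "twist": 0},
    {"xyz": [0.01, 0.01, 0], "twist": 0},
    {"xyz": [0, 0, 0], "twist": 0},
    {"xyz": [0, 0, 0], "twist": 0},
  ],
)

```text
time: 16.55
eef_pos: [546.6, 126.1, 84.9]
eef_rot: [-3.139, -0.105, -0.003]
contact_force: [4.6, 0.0, -0.2]
gripper_width: 0.113
```

```bash
python3 chk.py
```

```text
t 16.55 pos [546.6 126.1  84.9] yaw 3.83 F [ 4.6  0.  -0.2] M [-0.17 -0.96 -0.02] w 0.113 q [0.09 0.21 1.82 0.   1.12 1.59]
tcp in box 3.3114118194895177 -0.6312063352893769 F box 4.521561741514668 -0.7781343121391567
```

Vertical force ≈0 and z holds at 84.9 mm, so the plate is holding the stud. I relieve the last side force and let go.

Emit:
apply_moves(
  plan=[
    {"xyz": [0.03, 0, 0], "twist": 0},
    {"xyz": [0.02, 0, 0], "twist": 0},
    {"xyz": [0, 0, 0], "twist": 0},
  ],
)

```text
time: 16.8
eef_pos: [546.7, 126.0, 84.7]
eef_rot: [-3.14, -0.105, 0.002]
contact_force: [0.3, -1.6, 5.6]
gripper_width: 0.113
```

```bash
python3 chk.py
```

```text
t 16.8 pos [546.7 126.   84.7] yaw 3.83 F [ 0.3 -1.6  5.6] M [-0.3   0.02 -0.02] w 0.113 q [0.09 0.21 1.81 0.   1.12 1.59]
tcp in box 3.4667475908193803 -0.6778082528008348 F box -0.03222096771410456 -1.6417007047391083
```

Emit:
apply_moves(
  plan=[
    {"xyz": [0, 0, 0], "twist": 0},
    {"xyz": [0, 0, 0], "twist": 0},
    {"xyz": [0, 0, 0], "twist": 0},
    {"xyz": [0, 0, 0], "twist": 0},
    {"xyz": [0, 0, 0], "twist": 0},
  ],
  hand=0,
)

```text
time: 17.22
eef_pos: [546.6, 126.0, 84.0]
eef_rot: [-3.14, -0.105, 0.002]
contact_force: [-0.5, -0.0, 0.1]
gripper_width: 0.405
```

```bash
python3 chk.py; python3 - <<'E'
from h import *
from station import bot
f=bot.grab_frame("wrist");save(f,"w9.png")
E
```

```text
t 17.22 pos [546.6 126.   84. ] yaw 3.83 F [-0.5 -0.   0.1] M [-0.    0.01  0.04] w 0.405 q [0.09 0.21 1.81 0.   1.12 1.59]
tcp in box 3.3300459348396787 -0.6685697728435855 F box -0.5104042105967305 0.0637663338753131
```

View pics/w9.png

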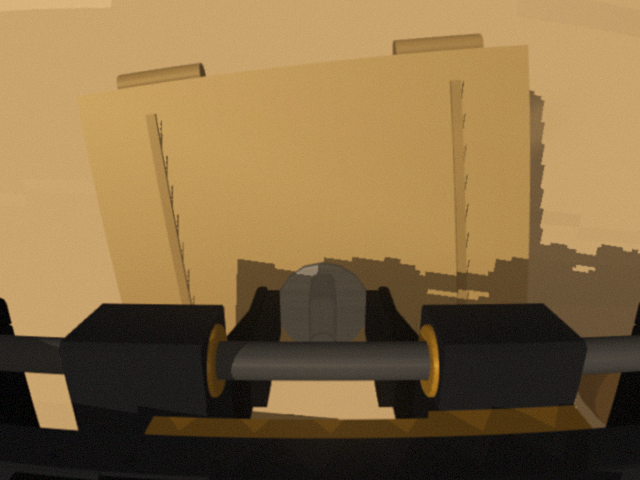

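The fingers have opened and the stud stands with its wing along box x at (322,300). I retreat straight up and check.

Emit:
apply_moves(
  plan=[
    {"xyz": [0, 0, -0.2], "twist": 0},
    {"xyz": [0, 0, -0.5], "twist": 0},
    {"xyz": [0, 0, -0.8], "twist": 0},
    {"xyz": [0, 0, -0.8], "twist": 0},
    {"xyz": [-0.4, 0, -0.8], "twist": 0},
    {"xyz": [-0.6, 0, -0.6], "twist": -0.1},
    {"xyz": [-0.5, 0, -0.2], "twist": 0},
    {"xyz": [0, 0, 0], "twist": 0},
    {"xyz": [0, 0, 0], "twist": 0},
    {"xyz": [0, 0, 0], "twist": 0},
  ],
)

```text
time: 18.1
eef_pos: [502.6, 121.7, 201.2]
eef_rot: [-3.133, -0.227, -0.0]
contact_force: [0.1, 0.2, -0.9]
gripper_width: 0.501
```

```bash
python3 chk.py; python3 - <<'E'
from h import *
from station import bot
import pickle
f=bot.grab_frame("wrist");s=bot.sense();save(f,"w10.png");pickle.dump((s,f),open("w10.pkl","wb"))
t=bot.grab_frame("scene");save(t,"s10.png")
u=proj(f,[546,127,85],s).astype(int);print(u);save(f,"w10z.png",(u[0]-60,u[1]-50,u[0]+60,u[1]+50),6)
E
```

```text
t 18.1 pos [502.6 121.7 201.2] yaw 8.3 F [ 0.1  0.2 -0.9] M [-0.03 -0.03  0.02] w 0.501 q [ 0.09 -0.02  1.83  0.    1.34  1.51]
tcp in box -40.728216213416644 2.7542526527255986 F box 0.13026640444725238 0.15100177636495557
[327 170]
```

View pics/w10.png

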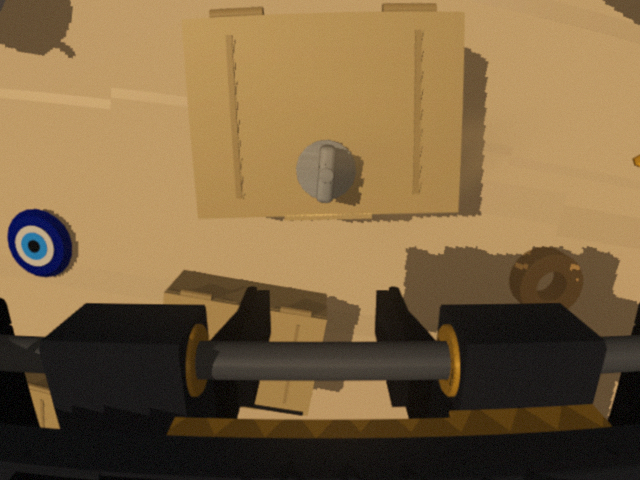

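View pics/w10z.png

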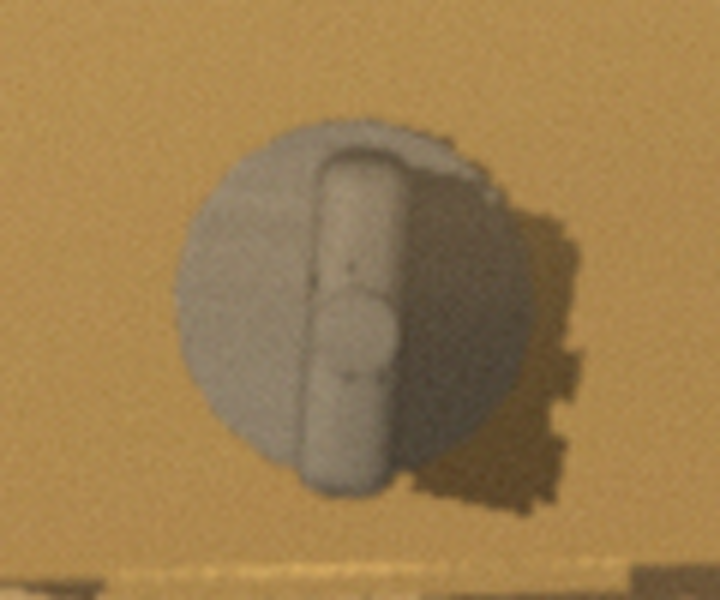

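View pics/s10.png

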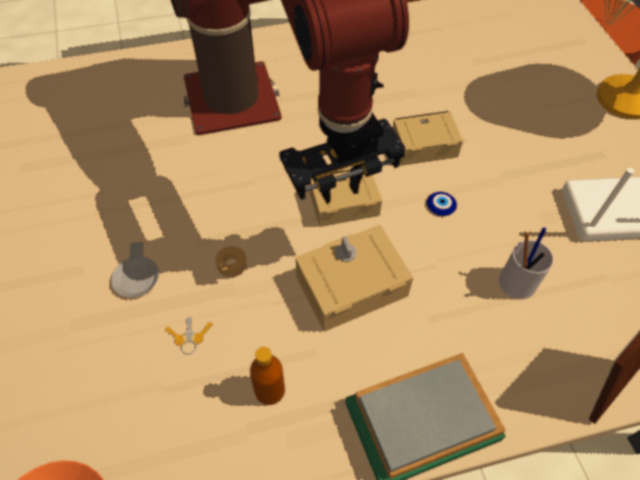

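```bash
python3 - <<'E'
from h import *
from station import bot
import pickle
s,f=pickle.load(open("w10.pkl","rb"))
g=lambda x,y,z:onz(f,(267+x/6,120+y/6),z,s)
a=g(365,165,108.5);b=g(346,485,108.5);print("wing",a.round(1),b.round(1),np.linalg.norm(a-b).round(1),np.degrees(np.arctan2(*(a-b)[1::-1])).round(1))
for z in (73.5,75.3,77.8):
    print("flap width at z",z,np.linalg.norm(onz(f,(199,217.5),z,s)-onz(f,(460.5,213),z,s)).round(1))
print(bot.close_job())
E
```

```text
wing [562.  129.2 108.5] [530.4 126.4 108.5] 31.7 5.1
flap width at z 73.5 182.2
flap width at z 75.3 181.1
flap width at z 77.8 179.5
the job is handed in; nothing more can be done
None
```

The flap is shut on its seal and the stud is locked in the keeper, in the order you asked. I handed the job in at about 18 s of the 64 s allowed.

- **Flap:** I pressed it down beside the slot with about 5 N. Pushing through the stud peaked at 13.7 N at the hard stop, and I backed off slightly before turning.
- **Keeper:** the cameras showed it about 3.5 mm towards the back. The bar went through both slots with no contact felt.
- **Turn and catch:** I turned the stud about 96° clockwise until it met the stop, pressing with 9–13 N. It then rose about 2.7 mm and stayed there with no vertical force. Resting on a ridge, it would have risen only about 1.4 mm. Side force reached about 7 N during the turn and rise. I eased it off before letting go.
- **Last checks:** after letting go, the stud stands upright with its wing at yaw 5°, 95° from the way it went in. The flap looks shut, the gripper is clear, and the tape roll and the other things look to be where they stood.

**Not confirmed:**
- **Held or loose:** the final pictures could not tell a held flap from a loose one, because the roughly 2 mm difference is about the camera error. The flap's width in the wrist picture fitted the loose height (179.5 mm against the known 180) slightly better than the held height (181.1 mm). That it is locked rests on the height and force readings while it rose.
- **Stud height:** an early two-camera measurement of the wing's top disagreed by several millimetres, so I relied on the wrist camera and the stud's known sizes for the grasp.

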